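Seat the watercolour block and swing the hand rest over it

TASK

Get the drawing board ready for painting without gripping or lifting anything: with the fingertips, slide the watercolour block along the board, away from the robot, until its whole far edge lies flush against the board's ledge. Then gently push the wooden hand-rest arm round with a finger until it lies across the block, parallel to the ledge, and take the hand away. Leave the eraser, cup, tape roll and jar where they stand.

Things in the scene. Friction and masses are not known exactly. Their poses are not given: they have to be found in the camera images.
- board: Fixed plywood drawing board flat on the table. Origin at table level; x points away from the robot, to the ledge, z up. The plywood spans x -180..130, y -220..240 mm and is 18 mm thick. The ledge, a wooden strip along y, spans x 90..110, y -200..220 mm and stands 20 mm above the board's top.
- ledge (a point): Point on the board, at the height of its top surface, at the foot of the ledge's face towards the robot: board x 90, y 0, z 18 mm. Axes as the board's.
- block: Loose watercolour block (a stiff pad of paper with a half-finished picture), 150 (x) x 200 (y) x 15 mm thick, about 0.4 kg, lying flat on the board 40 to 75 mm short of the ledge and a little askew; sliding it takes about 2 to 6 N. Origin: centre of its underside. Its x axis points to its far edge (towards the ledge), z up.
- block_far (a point): Middle of the block's far lower edge (block x = +75 mm), which must come to the ledge. Axes as the block's.
- block_near (a point): Middle of the block's near lower edge (block x = -75 mm), the edge towards the robot.
- rest (a joint): Angle (rad) of the hand rest, a level wooden arm pivoted at the board's left. 0: parallel to the ledge, pointing right (board -y) across the block. Grows clockwise seen from above; at 1.57 it points to the robot (board -x). Starts at 1.45 to 2.1; range -0.6 to 2.4, no stop or detent at 0. Its friction (0.22 N m, 1.3 N at 170 mm out) keeps it where it is left.
- rest_pivot (a point): The hand rest's pivot axis, at half the height of the arm: board x 30, y 160, z 48 mm. A round boss of 21 mm radius is there.
- rest_tip (a point): Free end of the hand rest, on its centre line, 220 mm from the pivot, at half height. The arm is two parallel slats of 13 mm, 4 mm apart, 30 mm wide overall, 16 mm high; underside 40, top 56 mm above the table, so it passes 7 mm above the block. Push its outer (left) side, which is turned to the robot once the arm is square. Axes as the board's when square.
- eraser: Bystander: loose white eraser, 45 x 20 x 12 mm, on the board to the right of the block. Origin: centre of its underside.
- cup: Bystander: loose clear plastic cup, 70 mm across, 70 mm high, on the table to the left of the board. Origin: centre of its underside.
- tape: Bystander: loose roll of masking tape lying flat, 100 mm across, 24 mm high, on the table to the right. Origin: centre of its underside.
- jar: Bystander: loose closed glass jar, 50 mm across, 60 mm high, on the table to the right. Origin: centre of its underside.
Mind the look-alikes: they are no part of the job. Leave any blue look-alike of the block alone.

How it is judged:
On the way, in this order (a step that is already met when the one before it is completed fails the run):
1. the block lies flush against the ledge, the hand rest still swung open (x of block_far in the frame of ledge above -0.005 m and angle between the x axis of block and the x axis of board, either way round below 0.035 rad and z of block_far in the frame of ledge below 0.006 m and value of joint rest above 1 rad), for 0.2 s.
2. the hand rest is parallel to the ledge, across the block (value of joint rest between -0.09 and 0.09 rad), for 0.2 s.
At the end, for the whole second after the job is handed in: The middle of the block's far edge is within 5 mm of the ledge and the block is square to it within 0.035 rad (2 degrees), lying flat on the board; the hand rest is within 0.09 rad (5 degrees) of parallel to the ledge; both at rest and released (all of step 2 and x of block_far in the frame of ledge above -0.005 m and angle between the x axis of block and the x axis of board, either way round below 0.035 rad and z of block_far in the frame of ledge below 0.006 m and linear speed of block below 0.01 m/s and velocity of joint rest between -0.05 and 0.05 rad/s); the robot touches nothing.
It fails at once if the block is lifted or tipped (z of any of block_far, block_near in the frame of ledge above 0.012 m).
It fails at once if the hand rest is pinched between the fingers (contact force between the fingers and rest_c1 above 1 N and contact force between the fingers and rest_c2 above 1 N).
It fails at once if the hand rest is pushed roughly (over 20 N) (contact force between the fingers and rest_c1 above 20 N or contact force between the fingers and rest_c2 above 20 N).
It fails at once if a bystander is moved more than 20 mm (distance of any of eraser, cup, tape, jar from where it was at the start of the episode above 0.02 m).
It also fails if it takes over 54 s, if anything falls off the work surface, if the arm or the gripper's body presses on something with over 40 N, if the wrist force passes 120 N, or if a joint passes its speed limit or range.

ROBOT

A 6-joint arm with a two-finger parallel gripper is mounted at the origin on the work surface. World frame = base frame: x ahead of the robot, y to its left, z up, the work surface at z = 0. Lengths are in m, angles in rad, forces in N, time in s.
With the tool pointing down it reaches from about 0.325 to 0.775 m from the base axis. Payload 5.5 kg.
Tool frame: the origin (TCP) lies at the very end of the fingers, on their centre line; the grasp point (between the pads) lies 19 mm behind it; z points along the fingers, y is the line along which they close (so a half turn about z gives the same grasp; the last joint's range is limited). The gripper opens to 88 mm and grips with 3 to 60 N. Pads are 20 mm wide; open, the fingers measure 115 mm over their backs; the gripper's body (75 mm by 178 mm) begins 61 mm behind the grasp point.
Start: joints at [1.208, 0.091, 1.231, -0, 1.82, -0.057], TCP at [0.181, 0.572, 0.223] pointing down, gripper open.
Joint ranges: [-2.87, 2.87], [-0.86, 2.18], [0.17, 2.46], [-1.51, 4.65], [0.06, 2.69], [-2.65, 2.65]. Speed limits (rad/s): [2.57, 2.57, 3.01, 3.14, 3.14, 3.14].

INTERFACE

Orientations are given as a rotation vector (axis times angle).
In Python, from plant import arm, grab_frame, camera_info, hand_in, search_frame, pinpoint gives the robot as it stands.
- The arm moves only by the shell command python3 -m jog 'ROWS' [FORCE]. ROWS is JSON, a list of rows, each an object with "dp": the shift along the world's x, y, z in m, a list of three; "turn": the turn about the world's z in rad; "gripper": the closure, from 0 (fully open) to 1 (shut). In form: [{"dp": [dx, dy, dz], "turn": turn, "gripper": gripper}, ...]. A call has 1 to 8 rows; each row is the pose to reach, as a shift and turn from the pose commanded when the call began; what a row does not reach only later rows make up. A row lasts 1/8 s, in which the tool goes at most 62.5 mm and 10.7 degrees, less where a joint would pass 70% of its speed; a pose out of reach is approached as far as the arm can. A call with a gripper value outside its range is refused whole. The fingers move at their own pace and stop on an object; FORCE is the grip in N (left out, the last holds). Time passes only in rows, so rows that repeat a pose let the fingers close. It gives the time, the measured TCP pose, the force, the opening and the grip force at its end, in the units of the state.
- arm.sense(): the state, without advancing time (a new reading comes with each control period).
- grab_frame(name): name is "scene" or "top" or "wrist"; returns the picture (384x512x3 uint8, blue, green, red); there is no depth.
- camera_info(name): a dict with "camera_matrix" (3x3 intrinsics, pixels), "T" (4x4, takes a point from camera to world coordinates); the wrist camera has in their place "tool_from_camera" (4x4, takes a point from camera to tool coordinates, whose origin is the TCP and whose axes are the flange's). Camera axes: x right, y down, z forward; pixel columns grow to the right and rows downward; lengths in m; the calibration is good to about 2 mm. A picture is of the moment at which its call begins: read the wrist's pose just before it. camera_info takes no time and is no camera call.
- hand_in(): hands the job in; it is judged then, once.
Trained networks look in the newest picture that a camera, given by its name, has taken for a name from the list of things; names that differ only in an ending like _2 or _b are one class to them, and where a whole thing is asked for, a point or a joint stands for the part that bears it (a point fixed in the world has none). Each returns a list of dicts, best first, with "p" (0 to 1); they miss things now and then, are a little off and sometimes report something else, mostly with a low value. They report only what shows in the picture. A call takes as long as a camera call. They do not tell look-alikes from the thing itself.
- search_frame(camera, label): "xyz" ([x, y, z] in m, in world coordinates, good to about 4 mm: the middle of the surface that is visible of it).
- pinpoint(camera, label): "xyz" ([x, y, z] in m, in world coordinates, good to about 4 mm: a listed point, or the origin of a listed thing).
The state is a dict: "t": time; "joint_positions": joint angles; "joint_vel": joint speeds; "tau": joint torques, N m; "eef_pos": TCP position; "eef_rot": TCP orientation; "wrist_force": force on the tool from outside, world axes, zero at the start; "wrist_torque": the same for the moment, N m; "opening": finger opening in m; "gripper_force": force on a finger pad.
Only numpy, scipy, OpenCV 4.12 (cv2) and the standard library are available. Lean on these libraries where they do the work, as an engineer would, in place of code of your own. Each camera call takes 0.05 s, during which the arm holds its last target. There are 200 camera calls.

## Working session

There is one attempt and no reset: what is moved stays moved. The work goes in short steps, Python scripts to look and compute and a shell command to move; the robot and the scene stay as the last step left them, time stands still between calls to the robot, and variables do not carry over. Pictures are saved under pics/ and viewed, at most 10 in all, crops included, and the job is handed in when it is done.

```bash
mkdir -p pics
python3 - <<'E'
from plant import *
import cv2, numpy as np
s=arm.sense(); print(s['t'],s['eef_pos'],s['eef_rot'],s['opening'])
a=grab_frame('top');b=grab_frame('scene')
cv2.imwrite('pics/top.png',a);cv2.imwrite('pics/scene.png',b)
for c in ['top','scene']:
  print(c,np.round(camera_info(c)['T'],3).tolist())
  for l in ['board','ledge','block','block_far','block_near','rest_pivot','rest_tip','eraser','cup','tape','jar']:
    print(c,l,[(np.round(d['xyz'],3).tolist(),round(d['p'],2)) for d in pinpoint(c,l)[:3]])
print(arm.sense()['t'])
E
```

```text
0.0 [0.18053444 0.57188927 0.22152027] [-4.78372745e-01 -3.10454492e+00  2.94966942e-03] 0.08776451965494164
top [[-0.026, -0.994, 0.109, 0.351], [-1.0, 0.027, 0.006, -0.019], [-0.009, -0.109, -0.994, 1.118], [0.0, 0.0, 0.0, 1.0]]
top board [([0.61, 0.034, 0.005], 0.57)]
top ledge []
top block [([0.193, 0.286, 0.002], 0.83), ([0.552, 0.032, 0.019], 0.68), ([0.198, -0.295, -0.004], 0.59)]
top block_far [([0.624, 0.039, 0.018], 0.96), ([0.122, -0.298, -0.002], 0.93), ([0.271, 0.28, 0.001], 0.56)]
top block_near [([0.479, 0.013, 0.015], 0.77), ([0.12, 0.286, 0.002], 0.57)]
top rest_pivot [([0.608, 0.2, 0.05], 0.86)]
top rest_tip [([0.397, 0.223, 0.045], 0.81), ([0.626, 0.037, 0.016], 0.61)]
top eraser [([0.665, -0.142, 0.017], 0.5)]
top cup [([0.638, 0.381, -0.0], 0.65)]
top tape [([0.636, -0.396, -0.001], 0.8), ([0.694, 0.046, 0.016], 0.57)]
top jar [([0.455, -0.379, 0.003], 0.81)]
scene [[0.095, 0.544, -0.834, 1.287], [0.995, -0.058, 0.076, -0.083], [-0.007, -0.837, -0.547, 0.616], [0.0, 0.0, 0.0, 1.0]]
scene board [([0.608, 0.032, -0.009], 0.56)]
scene ledge [([0.694, 0.046, 0.018], 0.74)]
scene block [([0.547, 0.021, 0.02], 0.76), ([0.191, 0.281, -0.001], 0.72), ([0.197, -0.289, -0.0], 0.66)]
scene block_far [([0.267, 0.282, 0.004], 0.72), ([0.627, 0.04, 0.016], 0.69), ([0.131, -0.3, 0.004], 0.56)]
scene block_near [([0.118, 0.288, 0.0], 0.97), ([0.27, -0.281, -0.001], 0.93), ([0.477, 0.011, 0.017], 0.75)]
scene rest_pivot [([0.612, 0.197, 0.049], 0.77)]
scene rest_tip [([0.396, 0.223, 0.048], 0.86)]
scene eraser [([0.671, -0.136, 0.018], 0.57)]
scene cup [([0.639, 0.386, 0.001], 0.78)]
scene tape [([0.629, -0.39, -0.001], 0.87), ([0.394, 0.22, 0.047], 0.72), ([0.693, 0.049, 0.016], 0.3)]
scene jar [([0.458, -0.376, 0.0], 0.84)]
1.2
```

View pics/top.png

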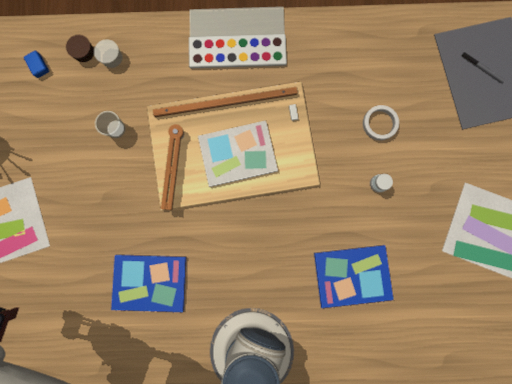

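View pics/scene.png

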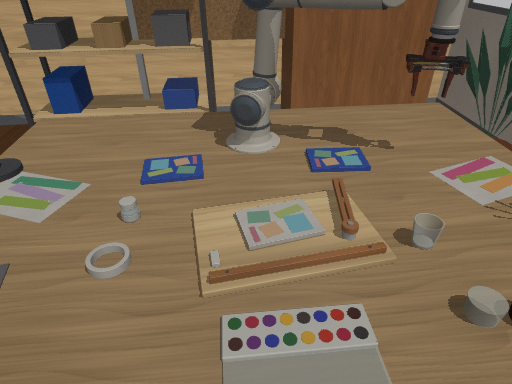

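The wanted block is the pale one lying on the board at top pixel (238,154). The two blue ones at (149,283) and (354,276) lie on the table and are look-alikes. I'll confirm it in an enlarged crop and measure the corners.

```bash
cat > h.py <<'E'
import numpy as np, cv2
from plant import *
def ray(cam,px,z):
    i=camera_info(cam);T=np.array(i['T']);K=np.array(i['camera_matrix'])
    d=T[:3,:3]@np.linalg.solve(K,[px[0],px[1],1.]);o=T[:3,3]
    return o+d*(z-o[2])/d[2]
def proj(cam,p):
    i=camera_info(cam);T=np.linalg.inv(np.array(i['T']));q=np.array(i['camera_matrix'])@(T[:3,:3]@p+T[:3,3]);return q[:2]/q[2]
E
python3 - <<'E'
from h import *
a=cv2.imread('pics/top.png')
c=cv2.resize(a[75:215,140:325],None,fx=4,fy=4,interpolation=cv2.INTER_CUBIC)
cv2.imwrite('pics/crop.png',c)
E
```

```text
(no output)
```

View pics/crop.png

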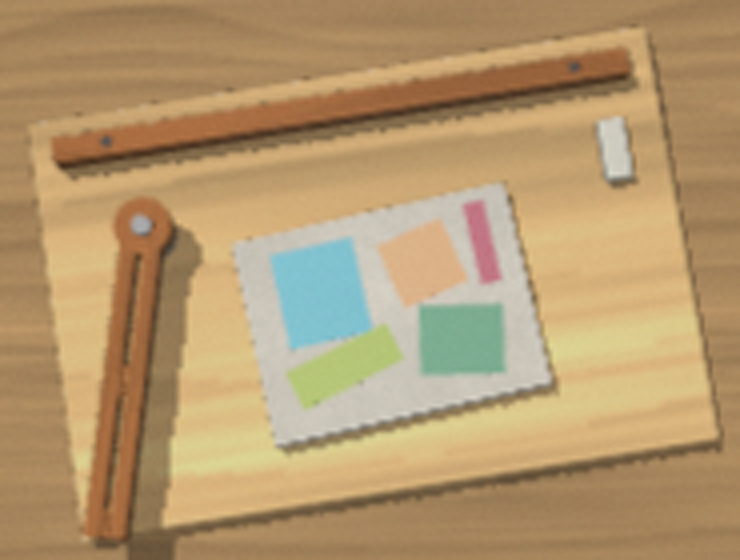

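Confirmed: the pale block has crop corners (236,242), (506,183), (551,380), (281,443). The rest arm is on the left and the eraser is at (615,150).

Run:
```python
from h import *
from scipy.optimize import least_squares
def f(u,v):return (140+(u+.5)/4-.5,75+(v+.5)/4-.5)
def fit(local,world):
    L=np.array(local);W=np.array(world)[:,:2]
    R=lambda t:np.array([[np.cos(t),-np.sin(t)],[np.sin(t),np.cos(t)]])
    r=least_squares(lambda p:((R(p[2])@L.T).T+p[:2]-W).ravel(),[.6,.03,.15]).x
    return r,np.abs((R(r[2])@L.T).T+r[:2]-W).max()
B=[(.13,.24),(.13,-.22),(-.18,-.22)]
w=[ray('top',f(*p),.018) for p in [(30,125),(646,28),(720,437)]]
print('board',fit(B,w))
L=[(.11,.22),(.11,-.2)];w2=[ray('top',f(*p),.038) for p in [(53,138),(629,48)]]
b,_=fit(B+L+[(.03,.16)],w+w2+[ray('top',f(142,224),.056)]);print('board+ledge',b,_)
q=[ray('top',f(*p),.033) for p in [(236,242),(506,183),(551,380),(281,443)]]
k,e=fit([(.075,.1),(.075,-.1),(-.075,-.1),(-.075,.1)],q);print('block',k,e)
c,s=np.cos(b[2]),np.sin(b[2]);R=np.array([[c,-s],[s,c]])
loc=lambda p:R.T@(np.array(p)[:2]-b[:2])
print('block in board',loc(k),'rel yaw',k[2]-b[2],'corners',[loc(x).round(4).tolist() for x in q])
print('goal ctr',R@[.0145,loc(k)[1]]+b[:2], 'pivot',R@[.03,.16]+b[:2])
ck,sk=np.cos(k[2]),np.sin(k[2]);print('near mid',k[:2]-.075*np.array([ck,sk]))
t=ray('top',f(108,540),.048);pv=R@[.03,.16]+b[:2];d=R.T@(t[:2]-pv);print('tip',t,'rest angle',np.arctan2(-d[0],-d[1]),np.hypot(*d))
print('eraser',ray('top',f(615,150),.03), loc(ray('top',f(615,150),.03)))
```

```text
board (array([0.6047417 , 0.03360289, 0.13413709]), np.float64(0.002510632297529236))
board+ledge [0.6048847  0.03336555 0.1317652 ] 0.0029414371001639794
block [0.55271354 0.02304926 0.19751464] 0.0027068318049102147
block in board [-0.05307431 -0.0033724 ] rel yaw 0.06574943698074684 corners [[0.0143, 0.1001], [0.0262, -0.0972], [-0.1194, -0.1056], [-0.1334, 0.0893]]
goal ctr [0.61970208 0.03192746] pivot [0.61360316 0.19592012]
near mid [0.47917174 0.00833179]
tip [0.39529259 0.22305443 0.048     ] rest angle 1.826219587515383 0.2199904028637534
eraser [ 0.66646978 -0.13875036  0.03      ] [ 0.03843792 -0.17871524]
```

```bash
python3 -m jog '[{"dp":[0.03,-0.06,0],"turn":0.05,"gripper":0},{"dp":[0.05,-0.12,0],"turn":0.1,"gripper":0},{"dp":[0.08,-0.17,0],"turn":0.15,"gripper":0},{"dp":[0.1,-0.22,0],"turn":0.2,"gripper":0},{"dp":[0.125,-0.27,0],"turn":0.25,"gripper":0},{"dp":[0.15,-0.32,0],"turn":0.3,"gripper":0},{"dp":[0.175,-0.375,0],"turn":0.36,"gripper":0},{"dp":[0.2,-0.43,0],"turn":0.437,"gripper":0}]'
python3 -m jog '[{"dp":[0.03,-0.06,0],"turn":0,"gripper":0},{"dp":[0.06,-0.12,-0.02],"turn":0,"gripper":0},{"dp":[0.061,-0.133,-0.08],"turn":0,"gripper":0},{"dp":[0.061,-0.133,-0.12],"turn":0,"gripper":0},{"dp":[0.061,-0.133,-0.12],"turn":0,"gripper":0},{"dp":[0.061,-0.133,-0.12],"turn":0,"gripper":0}]'
python3 -c "
from h import *
from scipy.spatial.transform import Rotation as Ro
s=arm.sense();print(s['joint_positions'],np.round(Ro.from_rotvec(s['eef_rot']).as_matrix(),3),s['wrist_force'])"
```

```text
t: 2.2
eef_pos: [0.3811, 0.1404, 0.2229]
eef_rot: [-0.21, 3.133, 0.0]
wrist_force: [1.1, -0.5, -0.6]
opening: 0.088
gripper_force: 0.0
t: 2.95
eef_pos: [0.4424, 0.0094, 0.1049]
eef_rot: [-0.207, 3.132, -0.0]
wrist_force: [-0.1, -0.0, -0.1]
opening: 0.0879
gripper_force: 0.0
[-5.57080363e-02 -3.39039581e-01  1.83414999e+00  4.38486675e-05
  1.64385680e+00 -1.75817685e+00] [[-0.991 -0.131  0.003]
 [-0.131  0.991 -0.   ]
 [-0.003 -0.    -1.   ]] [-0.05018667 -0.01312024 -0.06098151]
```

```bash
python3 -m jog '[{"dp":[0,0,-0.04],"turn":0,"gripper":0},{"dp":[0,0,-0.07],"turn":0,"gripper":0},{"dp":[0,0,-0.078],"turn":0,"gripper":0},{"dp":[0,0,-0.081],"turn":0,"gripper":0},{"dp":[0,0,-0.081],"turn":0,"gripper":0}]'
python3 - <<'E'
from h import *
a=grab_frame('top')
cv2.imwrite('pics/top2.png',cv2.resize(a[75:215,140:325],None,fx=4,fy=4,interpolation=cv2.INTER_CUBIC))
E
```

```text
t: 3.58
eef_pos: [0.4428, 0.0093, 0.0235]
eef_rot: [-0.206, 3.132, -0.001]
wrist_force: [-0.5, -0.8, -0.7]
opening: 0.0878
gripper_force: 0.0
```

View pics/top2.png

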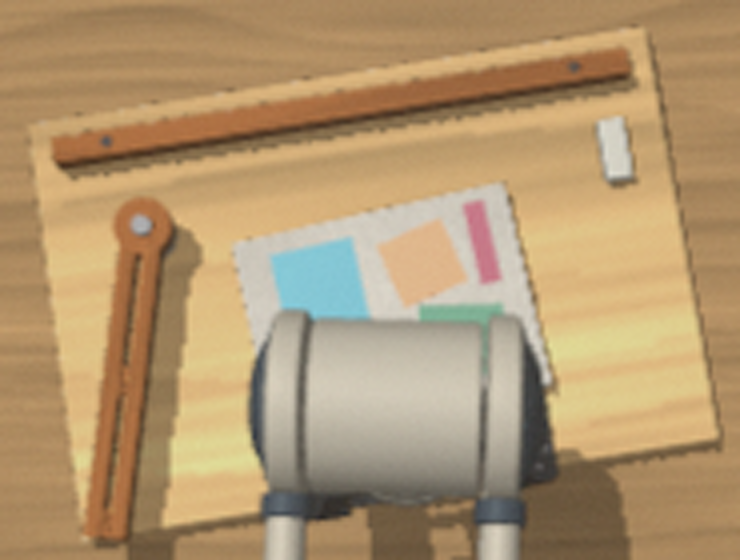

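The hand stands short of the block, which hasn't moved. I'll push along board x.

```bash
python3 -m jog '[{"dp":[0.010,0.0013,0],"turn":0,"gripper":0},{"dp":[0.020,0.0026,0],"turn":0,"gripper":0},{"dp":[0.028,0.0037,0],"turn":0,"gripper":0},{"dp":[0.036,0.0047,0],"turn":0,"gripper":0},{"dp":[0.042,0.0055,0],"turn":0,"gripper":0},{"dp":[0.048,0.0063,0],"turn":0,"gripper":0},{"dp":[0.054,0.0071,0],"turn":0,"gripper":0},{"dp":[0.060,0.0079,0],"turn":0,"gripper":0}]'
python3 -m jog '[{"dp":[0.006,0.0008,0],"turn":0,"gripper":0},{"dp":[0.012,0.0016,0],"turn":0,"gripper":0},{"dp":[0.018,0.0024,0],"turn":0,"gripper":0},{"dp":[0.020,0.0026,0],"turn":0,"gripper":0}]'
python3 - <<'E'
from h import *
a=grab_frame('scene')
cv2.imwrite('pics/scene2.png',cv2.resize(a[170:310,180:395],None,fx=3.7,fy=3.7,interpolation=cv2.INTER_CUBIC))
for l in ['block_far','block_near','ledge']: print(l,[(np.round(d['xyz'],3).tolist(),round(d['p'],2)) for d in pinpoint('scene',l)[:3]])
E
```

```text
t: 4.62
eef_pos: [0.502, 0.0171, 0.0214]
eef_rot: [0.206, -3.135, 0.0]
wrist_force: [-2.0, 0.4, -0.5]
opening: 0.0882
gripper_force: 0.9
t: 5.12
eef_pos: [0.5219, 0.0198, 0.0216]
eef_rot: [0.206, -3.135, -0.0]
wrist_force: [-2.4, -1.1, -0.6]
opening: 0.0876
gripper_force: 0.8
block_far [([0.682, 0.043, 0.016], 0.83), ([0.128, -0.297, 0.002], 0.81), ([0.266, 0.279, -0.0], 0.76)]
block_near [([0.536, 0.021, 0.016], 0.86), ([0.631, -0.39, -0.002], 0.74), ([0.271, -0.281, -0.001], 0.57)]
ledge [([0.692, 0.046, 0.016], 0.95), ([0.684, 0.04, 0.015], 0.55)]
```

View pics/scene2.png

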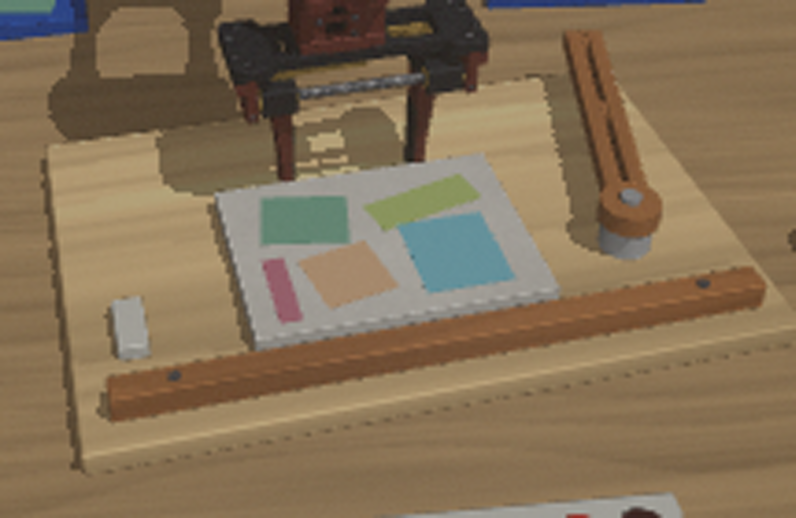

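The block is square, about 10 mm short of the ledge. I'll push on gently until the force rises.

```bash
python3 -m jog '[{"dp":[0.004,0.0005,0],"turn":0,"gripper":0},{"dp":[0.007,0.0009,0],"turn":0,"gripper":0},{"dp":[0.009,0.0012,0],"turn":0,"gripper":0},{"dp":[0.009,0.0012,0],"turn":0,"gripper":0}]'
python3 -m jog '[{"dp":[0.002,0.0003,0],"turn":0,"gripper":0},{"dp":[0.003,0.0004,0],"turn":0,"gripper":0},{"dp":[0.003,0.0004,0],"turn":0,"gripper":0}]'
```

```text
t: 5.82
eef_pos: [0.5309, 0.0209, 0.0217]
eef_rot: [-0.206, 3.134, -0.0]
wrist_force: [-1.4, 0.4, 0.8]
opening: 0.0876
gripper_force: 0.9
t: 6.2
eef_pos: [0.5337, 0.0213, 0.0216]
eef_rot: [-0.206, 3.135, 0.0]
wrist_force: [-3.3, -0.9, 2.5]
opening: 0.0878
gripper_force: 1.5
```

```bash
python3 -m jog '[{"dp":[0.002,0.0003,0],"turn":0,"gripper":0},{"dp":[0.002,0.0003,0],"turn":0,"gripper":0},{"dp":[0.002,0.0003,0],"turn":0,"gripper":0}]'
python3 -m jog '[{"dp":[0.002,0.0003,0],"turn":0,"gripper":0},{"dp":[0.002,0.0003,0],"turn":0,"gripper":0},{"dp":[0.002,0.0003,0],"turn":0,"gripper":0}]'
python3 - <<'E'
from h import *
a=grab_frame('scene')
cv2.imwrite('pics/scene3.png',cv2.resize(a[170:310,180:395],None,fx=3.7,fy=3.7,interpolation=cv2.INTER_CUBIC))
E
```

```text
t: 6.58
eef_pos: [0.5349, 0.0214, 0.0216]
eef_rot: [0.206, -3.133, 0.0]
wrist_force: [-7.1, -1.0, 5.4]
opening: 0.0878
gripper_force: 3.5
t: 6.95
eef_pos: [0.535, 0.0214, 0.0216]
eef_rot: [0.206, -3.128, 0.001]
wrist_force: [-15.6, -2.6, 11.3]
opening: 0.0877
gripper_force: 7.9
```

View pics/scene3.png

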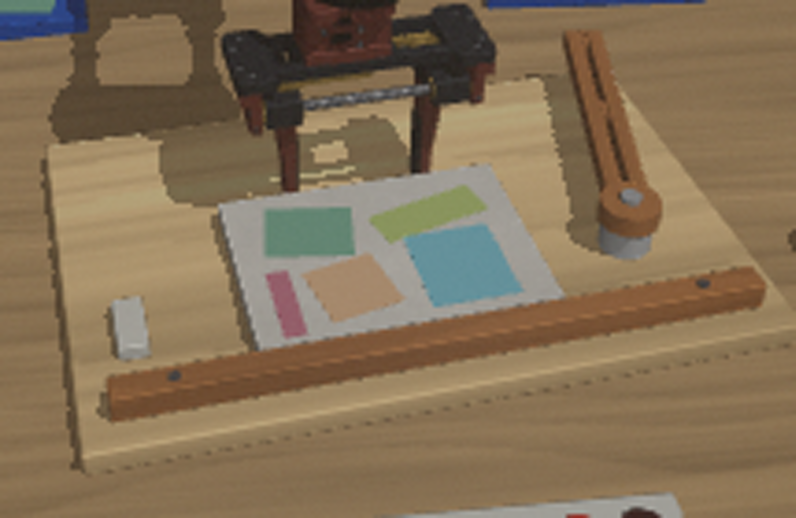

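Flush: the force climbed to 16 N with no motion, and the TCP is 71 mm short of the board origin against a predicted 70 mm. I'll back off, lift, shut the fingers and work out the arc.

```bash
python3 -m jog '[{"dp":[-0.010,-0.0013,0],"turn":0,"gripper":0},{"dp":[-0.030,-0.004,0],"turn":0,"gripper":0},{"dp":[-0.04,-0.005,0.03],"turn":0,"gripper":0},{"dp":[-0.04,-0.005,0.08],"turn":0,"gripper":1},{"dp":[-0.04,-0.005,0.11],"turn":0,"gripper":1},{"dp":[-0.04,-0.005,0.11],"turn":0,"gripper":1},{"dp":[-0.04,-0.005,0.11],"turn":0,"gripper":1}]' 5
cat >> h.py <<'E'
b=np.array([.6049,.0334,.132])
def rot(t):return np.array([[np.cos(t),-np.sin(t)],[np.sin(t),np.cos(t)]])
def tcp(th,d,r=.16):
    return rot(b[2])@(np.array([.03,.16])+r*np.array([-np.sin(th),-np.cos(th)])+d*np.array([-np.cos(th),np.sin(th)]))+b[:2]
E
python3 - <<'E'
from h import *
grab_frame('top')
for l in ['block_far','block_near','rest_tip']: print(l,[(np.round(d['xyz'],3).tolist(),round(d['p'],2)) for d in pinpoint('top',l)[:3]])
s=arm.sense();print(s['eef_pos'],s['opening'],s['joint_positions'])
print('standoff d=.06',tcp(1.83,.06),tcp(1.83,.06)-s['eef_pos'][:2])
E
```

```text
t: 7.88
eef_pos: [0.4974, 0.017, 0.1302]
eef_rot: [0.206, -3.134, -0.0]
wrist_force: [-0.3, -0.8, 0.0]
opening: 0.0513
gripper_force: 0.0
block_far [([0.698, 0.041, 0.018], 0.81), ([0.268, 0.281, 0.001], 0.72), ([0.12, -0.299, 0.0], 0.56)]
block_near [([0.273, -0.284, -0.004], 0.62)]
rest_tip [([0.397, 0.224, 0.044], 0.89)]
[0.49701376 0.01692204 0.12989593] 0.0351919001969883 [-3.43965672e-02 -1.83741877e-01  1.66096062e+00  1.21650616e-05
  1.66693706e+00 -1.73644098e+00]
standoff d=.06 [0.46248467 0.27576959] [-0.03452909  0.25884755]
```

```bash
python3 -m jog '[{"dp":[-0.005,0.03,0],"turn":-0.18,"gripper":1},{"dp":[-0.01,0.06,0],"turn":-0.36,"gripper":1},{"dp":[-0.015,0.1,0],"turn":-0.54,"gripper":1},{"dp":[-0.02,0.14,0],"turn":-0.72,"gripper":1},{"dp":[-0.025,0.18,0],"turn":-0.9,"gripper":1},{"dp":[-0.03,0.22,0],"turn":-1.08,"gripper":1},{"dp":[-0.035,0.25,0],"turn":-1.26,"gripper":1},{"dp":[-0.035,0.259,0],"turn":-1.44,"gripper":1}]'
python3 -m jog '[{"dp":[0,0,0],"turn":-0.18,"gripper":1},{"dp":[0,0,-0.02],"turn":-0.36,"gripper":1},{"dp":[0,0,-0.06],"turn":-0.39,"gripper":1},{"dp":[0,0,-0.086],"turn":-0.39,"gripper":1},{"dp":[0,0,-0.086],"turn":-0.39,"gripper":1},{"dp":[0,0,-0.086],"turn":-0.39,"gripper":1}]'
python3 - <<'E'
from h import *
a=grab_frame('scene')
cv2.imwrite('pics/scene4.png',cv2.resize(a[130:310,230:455],None,fx=3.3,fy=3.3,interpolation=cv2.INTER_CUBIC))
s=arm.sense();e=s['eef_pos'];print(e,s['eef_rot'],s['opening'])
p=e[:2]
for th in [1.83,1.75,1.65,1.55,1.45,1.35,1.25,1.15,1.05,.95,.85,.75,.65,.55,.45,.35,.25,.2,.15,.1,.05,0]:
  q=tcp(th,.025); print(th,np.round(q,4),np.round(q-p,4))
E
```

```text
t: 9.07
eef_pos: [0.4617, 0.2775, 0.1304]
eef_rot: [-1.916, -2.488, 0.002]
wrist_force: [0.3, 0.3, 0.1]
opening: 0.0005
gripper_force: 0.0
t: 9.82
eef_pos: [0.463, 0.2761, 0.0465]
eef_rot: [2.359, 2.075, 0.001]
wrist_force: [0.5, 1.5, 0.9]
opening: 0.0004
gripper_force: 0.0
[0.46337124 0.27625048 0.04712471] [2.35852378 2.07453149 0.00317968] 0.00011307710252232581
1.83 [0.458  0.2411] [-0.0053 -0.0352]
1.75 [0.4549 0.2285] [-0.0084 -0.0478]
1.65 [0.4525 0.2125] [-0.0109 -0.0638]
1.55 [0.4516 0.1963] [-0.0117 -0.0799]
1.45 [0.4524 0.1801] [-0.011  -0.0961]
1.35 [0.4548 0.1641] [-0.0086 -0.1121]
1.25 [0.4588 0.1484] [-0.0046 -0.1278]
1.15 [0.4643 0.1332] [ 0.0009 -0.143 ]
1.05 [0.4713 0.1186] [ 0.0079 -0.1576]
0.95 [0.4797 0.1048] [ 0.0164 -0.1714]
0.85 [0.4895 0.0919] [ 0.0261 -0.1843]
0.75 [0.5005 0.08  ] [ 0.0371 -0.1962]
0.65 [0.5126 0.0693] [ 0.0493 -0.2069]
0.55 [0.5258 0.0599] [ 0.0624 -0.2164]
0.45 [0.5398 0.0518] [ 0.0764 -0.2245]
0.35 [0.5546 0.0452] [ 0.0912 -0.2311]
0.25 [0.5699 0.04  ] [ 0.1065 -0.2362]
0.2 [0.5778 0.038 ] [ 0.1144 -0.2382]
0.15 [0.5857 0.0364] [ 0.1223 -0.2398]
0.1 [0.5937 0.0352] [ 0.1303 -0.241 ]
0.05 [0.6018 0.0344] [ 0.1384 -0.2418]
0 [0.6099 0.0341] [ 0.1465 -0.2422]
```

View pics/scene4.png

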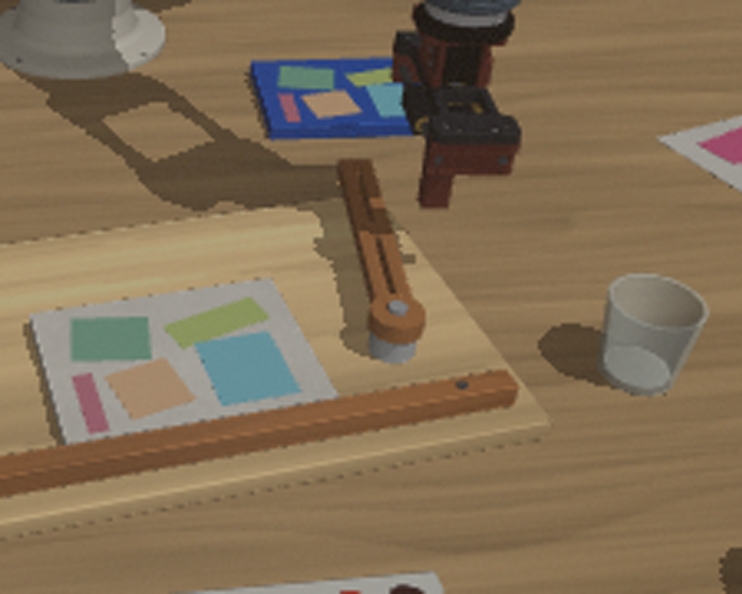

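The shut fingers, at crop (430,200), stand just left of the arm's outer side. The block is flush against the ledge. I'll push the arm round along the arc.

```bash
python3 -m jog '[{"dp":[-0.003,-0.016,-0.002],"turn":0,"gripper":1},{"dp":[-0.004,-0.026,-0.002],"turn":0,"gripper":1},{"dp":[-0.005,-0.031,-0.002],"turn":0,"gripper":1},{"dp":[-0.0055,-0.036,-0.002],"turn":0,"gripper":1},{"dp":[-0.007,-0.042,-0.002],"turn":0.04,"gripper":1},{"dp":[-0.0084,-0.048,-0.002],"turn":0.08,"gripper":1},{"dp":[-0.010,-0.056,-0.002],"turn":0.13,"gripper":1},{"dp":[-0.011,-0.064,-0.002],"turn":0.18,"gripper":1}]'
python3 - <<'E'
from h import *
s=arm.sense();print(s['eef_pos'],tcp(1.65,.025))
grab_frame('scene')
for l in ['rest_tip']:
  for d in pinpoint('scene',l)[:3]:
    pv=rot(b[2])@[.03,.16]+b[:2];v=rot(-b[2])@(np.array(d['xyz'])[:2]-pv);print(np.round(d['xyz'],3),round(d['p'],2),np.arctan2(-v[0],-v[1]),np.hypot(*v))
E
```

```text
t: 10.88
eef_pos: [0.4519, 0.212, 0.044]
eef_rot: [2.16, 2.28, 0.002]
wrist_force: [1.2, 2.3, -0.2]
opening: 0.0003
gripper_force: 0.7
[0.45194171 0.21195612 0.04395842] [0.45248395 0.21247829]
```

```bash
python3 -m jog '[{"dp":[-0.001,-0.016,0],"turn":0.1,"gripper":1},{"dp":[0,-0.032,0],"turn":0.2,"gripper":1},{"dp":[0.0025,-0.048,0],"turn":0.3,"gripper":1},{"dp":[0.0065,-0.064,0],"turn":0.4,"gripper":1},{"dp":[0.012,-0.079,0],"turn":0.5,"gripper":1},{"dp":[0.019,-0.094,0],"turn":0.6,"gripper":1},{"dp":[0.027,-0.1075,0],"turn":0.7,"gripper":1},{"dp":[0.037,-0.1205,0],"turn":0.8,"gripper":1}]'
python3 - <<'E'
from h import *
s=arm.sense();print(s['eef_pos'],tcp(.85,.025))
grab_frame('scene')
for d in search_frame('scene','rest_tip')[:3]+pinpoint('scene','rest_tip')[:3]:
    pv=rot(b[2])@[.03,.16]+b[:2];v=rot(-b[2])@(np.array(d['xyz'])[:2]-pv);print(np.round(d['xyz'],3),round(d['p'],2),np.arctan2(-v[0],-v[1]),np.hypot(*v))
E
```

```text
t: 11.98
eef_pos: [0.4887, 0.0914, 0.0437]
eef_rot: [-1.101, -2.942, -0.001]
wrist_force: [-1.2, 1.4, 0.3]
opening: 0.0008
gripper_force: 0.7
[0.48866462 0.09137907 0.04368493] [0.48949146 0.09190393]
[0.563 0.13  0.054] 0.76 0.7833418222168725 0.08293601869007747
[0.471 0.029 0.048] 0.76 0.8365363304731914 0.219522235365105
```

```bash
python3 -m jog '[{"dp":[0.011,-0.012,0],"turn":0.1,"gripper":1},{"dp":[0.023,-0.0225,0],"turn":0.2,"gripper":1},{"dp":[0.036,-0.032,0],"turn":0.3,"gripper":1},{"dp":[0.05,-0.04,0],"turn":0.4,"gripper":1},{"dp":[0.065,-0.047,0],"turn":0.5,"gripper":1},{"dp":[0.078,-0.0515,0],"turn":0.59,"gripper":1},{"dp":[0.088,-0.054,0],"turn":0.65,"gripper":1},{"dp":[0.092,-0.055,0],"turn":0.675,"gripper":1}]'
python3 - <<'E'
from h import *
s=arm.sense();print(s['eef_pos'],tcp(.175,.025))
a=grab_frame('scene')
cv2.imwrite('pics/scene5.png',cv2.resize(a[170:310,180:395],None,fx=3.7,fy=3.7,interpolation=cv2.INTER_CUBIC))
for d in pinpoint('scene','rest_tip')[:3]:
    pv=rot(b[2])@[.03,.16]+b[:2];v=rot(-b[2])@(np.array(d['xyz'])[:2]-pv);print(np.round(d['xyz'],3),round(d['p'],2),np.arctan2(-v[0],-v[1]),np.hypot(*v))
E
```

```text
t: 13.12
eef_pos: [0.5804, 0.0368, 0.0433]
eef_rot: [-0.071, -3.14, 0.0]
wrist_force: [-1.4, -1.0, 0.3]
opening: 0.0003
gripper_force: 0.7
[0.58035979 0.03681386 0.04332086] [0.58172553 0.03717918]
[ 0.604 -0.024  0.05 ] 0.67 0.17769280959762904 0.22068695162475258
```

View pics/scene5.png

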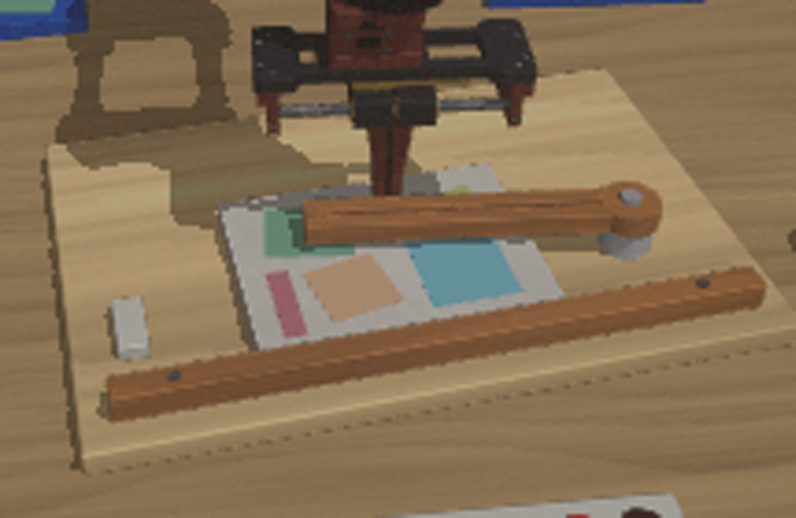

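The arm lies across the block at about 0.18 rad. I'll push the rest of the way slowly.

```bash
python3 -m jog '[{"dp":[0.005,-0.001,0],"turn":0.03,"gripper":1},{"dp":[0.010,-0.0015,0],"turn":0.06,"gripper":1},{"dp":[0.015,-0.002,0],"turn":0.09,"gripper":1},{"dp":[0.020,-0.0025,0],"turn":0.12,"gripper":1},{"dp":[0.024,-0.003,0],"turn":0.145,"gripper":1},{"dp":[0.027,-0.003,0],"turn":0.16,"gripper":1},{"dp":[0.028,-0.003,0],"turn":0.17,"gripper":1},{"dp":[0.028,-0.003,0],"turn":0.17,"gripper":1}]'
python3 - <<'E'
from h import *
s=arm.sense();print(s['eef_pos'],tcp(0,.025))
for c in ['scene','top']:
  a=grab_frame(c);cv2.imwrite('pics/f_%s.png'%c,a)
  for d in pinpoint(c,'rest_tip')[:2]:
    pv=rot(b[2])@[.03,.16]+b[:2];v=rot(-b[2])@(np.array(d['xyz'])[:2]-pv);print(c,np.round(d['xyz'],3),round(d['p'],2),np.arctan2(-v[0],-v[1]),np.hypot(*v))
a=cv2.imread('pics/f_scene.png');cv2.imwrite('pics/scene6.png',cv2.resize(a[170:310,180:395],None,fx=3.7,fy=3.7,interpolation=cv2.INTER_CUBIC))
E
```

```text
t: 14.22
eef_pos: [0.6088, 0.0332, 0.0437]
eef_rot: [-0.198, 3.135, -0.0]
wrist_force: [-0.5, 0.2, -0.9]
opening: 0.0006
gripper_force: 0.3
[0.60884612 0.03324202 0.04371931] [0.6098565  0.03405809]
scene [ 0.644 -0.025  0.046] 0.89 -0.00665083981352739 0.2229966311478484
```

View pics/scene6.png

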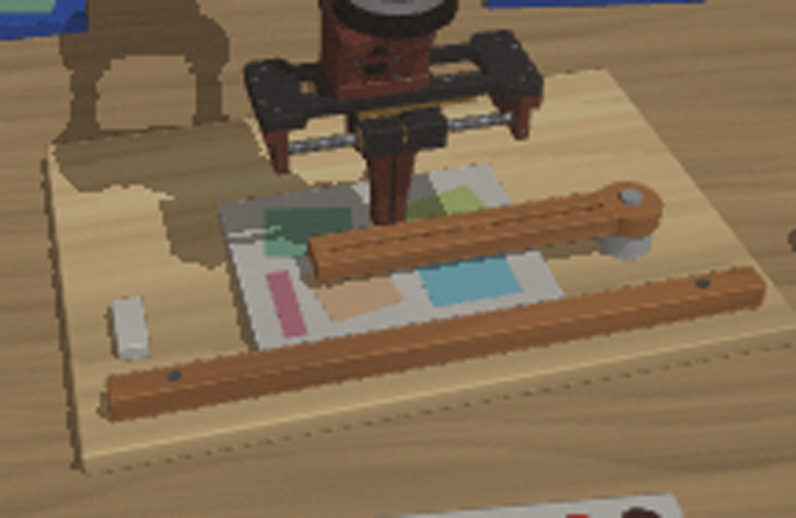

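Parallel, at about -0.01 rad. I'll take the hand away and check the angles once more from the calibrated edges.

```bash
python3 -m jog '[{"dp":[-0.01,-0.001,0],"turn":0,"gripper":1},{"dp":[-0.04,-0.005,0],"turn":0,"gripper":1},{"dp":[-0.07,-0.009,0.02],"turn":0,"gripper":1},{"dp":[-0.11,-0.014,0.06],"turn":0,"gripper":1},{"dp":[-0.15,-0.02,0.10],"turn":0,"gripper":1},{"dp":[-0.18,-0.024,0.15],"turn":0,"gripper":1},{"dp":[-0.18,-0.024,0.15],"turn":0,"gripper":1},{"dp":[-0.18,-0.024,0.15],"turn":0,"gripper":1}]'
python3 - <<'E'
from h import *
for c in ['scene','top']:
  a=grab_frame(c);cv2.imwrite('pics/g_%s.png'%c,a)
  for d in pinpoint(c,'rest_tip')[:2]:
    pv=rot(b[2])@[.03,.16]+b[:2];v=rot(-b[2])@(np.array(d['xyz'])[:2]-pv);print(c,np.round(d['xyz'],3),round(d['p'],2),np.arctan2(-v[0],-v[1]),np.hypot(*v))
  for l in ['block_far','eraser','cup']:print(c,l,[np.round(d['xyz'],3).tolist() for d in pinpoint(c,l)[:2]])
a=cv2.imread('pics/g_top.png');cv2.imwrite('pics/top3.png',cv2.resize(a[75:215,140:325],None,fx=4,fy=4,interpolation=cv2.INTER_CUBIC))
E
```

```text
t: 15.42
eef_pos: [0.4285, 0.0094, 0.1933]
eef_rot: [-0.198, 3.135, -0.0]
wrist_force: [0.8, 0.4, -0.5]
opening: 0.0002
gripper_force: 0.0
scene [ 0.643 -0.024  0.046] 0.57 -0.001469733168189999 0.22182953602494135
scene block_far [[0.267, 0.281, 0.001], [0.694, 0.041, 0.017]]
scene eraser [[0.668, -0.14, 0.017]]
scene cup [[0.639, 0.385, -0.001]]
top [ 0.646 -0.021  0.046] 0.88 -0.014661249134586328 0.21910885550543358
top [0.61  0.199 0.05 ] 0.42 2.450747882021088 0.004474657733359167
top block_far [[0.124, -0.3, -0.001], [0.266, 0.281, -0.0]]
top eraser [[0.647, -0.023, 0.046], [0.668, -0.141, 0.016]]
top cup [[0.64, 0.38, -0.0], [0.648, -0.023, 0.045]]
```

View pics/top3.png

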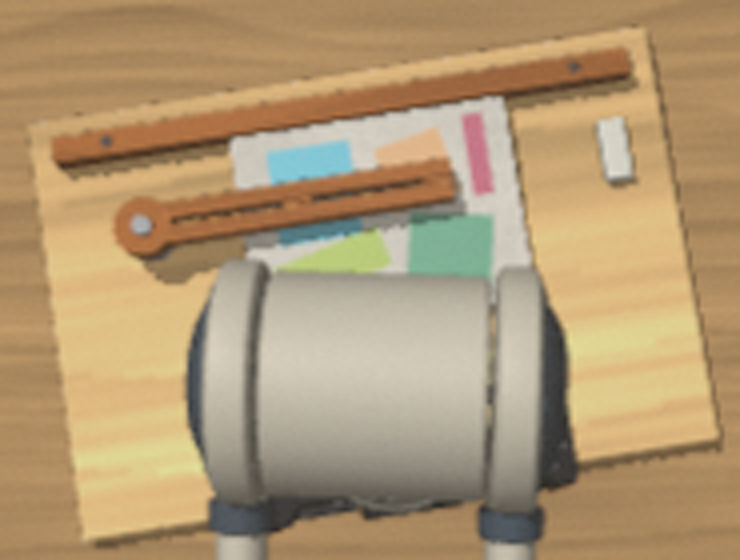

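The block's far edge is flush all along the ledge. The arm's slope (0.14) is within 0.02 of the ledge's (0.155), and the hand is clear.

```bash
python3 -c "
from plant import *
print(hand_in())"
```

```text
the job is handed in; nothing more can be done
None
```

The block lies flush against the ledge, the hand rest is parallel across it to within about 0.02 rad, and the hand is clear; I handed the job in at about 15.7 s, and no verdict was returned.

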